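# Make up the cocktail caddy and the wine caddy

## Task

Make up the two serving caddies for tonight. The dark walnut one is the cocktail set: put the copper jigger, the bitters bottle and the copper-knobbed stopper in it; the pale maple one is the wine set: put in the white-knobbed stopper, and lay the corkscrew in its lined slot. Seat every piece fully down in the recess cut for its size, standing as it stands now and without tipping the bottle over, and leave the two loose corks and the tumbler standing where they are.

Things in the scene. Friction and masses are not known exactly. Their poses are not given: they have to be found in the camera images.
- caddy_walnut: Dark walnut serving caddy, copper end plates: fixed wood block 82 (x) by 210 mm (y), top at z = 27 mm. Origin: centre of its underside on the worktop. Flat round wells on x = 0, 12 mm deep (floors z = 15 mm): 46 mm wide at y = +70 mm for the bitters, 58 mm at y = +2 mm for the jigger, 40 mm at y = -70 mm for a stopper.
- caddy_maple: Pale maple serving caddy, dark steel end plates: fixed wood block 82 (x) by 210 mm (y), top at z = 27 mm. Origin: centre of its underside on the worktop. Grey-lined slot for the corkscrew, 42 (x) by 128 mm (y), 5.5 mm deep (lining z = 21.5 mm), centred at x = 0, y = +33 mm; round well for a stopper, 40 mm wide, 12 mm deep (floor z = 15 mm), at x = 0, y = -74 mm.
- jigger: The copper double jigger, two cones joined at a waist, upright, 46 mm across and 84 mm high; it grips as if it were a plain 46 mm cylinder; 0.09 kg. Origin at the centre of its underside, z up.
- bitters: The small amber bitters bottle with a white label, a black collar and a black dropper bulb, upright, 102 mm high; round body 33 mm across up to 65 mm, collar 24 mm across up to 77 mm, then the narrow bulb, 13 mm; 0.07 kg. Origin at the centre of its underside, z up.
- stopper_copper: A bottle stopper standing on its knob: copper knob at the bottom, 28 mm across and 20 mm high, with a black ribbed plug above it, 20 mm across, up to 47 mm; 0.05 kg. Origin at the centre of its underside, z up.
- stopper_white: A bottle stopper standing on its knob: white knob at the bottom, 28 mm across and 20 mm high, with a black ribbed plug above it, 20 mm across, up to 47 mm; 0.05 kg. Origin at the centre of its underside, z up.
- corkscrew: Folded corkscrew, brown handle, lying flat: 114 mm long (its y), 14 mm high (12 mm at the grip), 0.075 kg. Origin on the worktop under the handle, z up. Handle x -6 to +9 mm, y -57 to +57 mm; the worm lies beside it at x -16 to -8, y -48 to -4 mm, so at y 0 to +50 mm only the 15 mm handle is gripped. May lie in its slot either way round.
- cork_a: One of two like loose wine corks, light brown, standing on end, 24 mm across, 45 mm high; origin at the centre of its underside, z up. Stays where it is.
- cork_b: One of two like loose wine corks, light brown, standing on end, 24 mm across, 45 mm high; origin at the centre of its underside, z up. Stays where it is.
- tumbler: A clear glass tumbler, upright, 77 mm across, 89 mm high; origin at the centre of its underside. Stays where it is.

How it is judged:
By the outcome, as a careful person would: the job done as asked, in the order asked, and still so for the second after the job is handed in, with the robot touching nothing.
It also fails if it takes over 128 s, if anything falls off the work surface, if the arm or the gripper's body presses on something with over 40 N, if the wrist force passes 120 N, or if a joint passes its speed limit or range.

## Robot

A 7-joint arm with a two-finger parallel gripper is mounted at the origin on a cart in front of the work surface, level with it; the furniture and walls round the work are solid. World frame = base frame: x ahead of the robot, y to its left, z up, the work surface at z = 0. Lengths are in mm, angles in rad, forces in N, time in s.
With the tool pointing down it reaches from about 350 to 900 mm from the base axis. Payload 19.9 kg.
Tool frame: the origin (TCP) lies between the finger pads; the fingertips stand arm.nose_length ahead of it and the grasp point (between the pads) lies 8 mm behind it (arm.nose_length is the distance from the TCP to the fingertips, in mm); z points along the fingers, y is the line along which they close (so a half turn about z gives the same grasp; the last joint's range is limited). The gripper opens to 94 mm and grips with 3 to 60 N. Pads are 16 mm wide; open, the fingers measure 119 mm over their backs; the gripper's body (75 mm by 177 mm) begins 78 mm behind the grasp point.
Start: joints at [1.173, 0.417, -0.01, 1.614, 0.005, 1.111, -0.053], TCP at [217.706, -585.836, 216.425] pointing down, gripper open.
Joint ranges: [-2.81, 2.81], [-0.39, 2.02], [-1.27, 1.25], [0.06, 2.57], [-1.19, 4.33], [0.19, 2], [-2.82, 2.82]. Speed limits (rad/s): [1.89, 1.89, 2.39, 2.39, 3.01, 3.01, 3.01].

## Interface

Orientations are given as a unit quaternion [w, x, y, z].
In Python, from cell import observe, viewer, arm gives the robot as it stands.
- The arm moves only by the tool jog_arm, never from a script. Its argument "steps" is a list of rows, each a list of 7 numbers: the shift along the tool's x, y, z in mm, then the turn, a rotation vector about the tool's x, y, z in rad, then the opening, from 0 (shut) to 1 (fully open). A call has 1 to 8 rows; each row shifts and turns the commanded pose from where the row before left it, along the tool's axes as they then stand; what a row does not reach is not made up. A row lasts 1/8 s, in which the tool goes at most 62.5 mm and 10.7 degrees, less where a joint would pass 70% of its speed; a pose out of reach is approached as far as the arm can. A call is refused whole if a number of a shift passes 62.5 or a number of a turn 0.188, either way. A call with a gripper value outside its range is refused whole. The fingers move at their own pace and stop on an object; "squeeze" is the grip in N (left out, the last holds). Time passes only in rows, so rows that do not move let the fingers close. It gives the time, the measured TCP pose, the force, the opening and the grip force at its end, in the units of the state.
- observe(): the state, without advancing time (a new reading comes with each control period).
- viewer.grab_frame(name): name is "scene" or "top"; returns a dict with "pixels" (384x512x3 uint8, red, green, blue), "fx", "fy", "cx", "cy" (pixels), "pose" (4x4, takes a point from camera to world coordinates). Camera axes: x right, y up, looking along -z (the intrinsics and any distortion apply to the point x, -y, -z); pixel columns grow to the right and rows downward; lengths in mm; the calibration is good to about 2 mm. A picture is of the moment at which its call begins. There is no depth.
- arm.close_job(): hands the job in; it is judged then, once.
The state is a dict: "clock": time; "joint_pos": joint angles; "qd": joint speeds; "joint_efforts": joint torques, N m; "ee_pos": TCP position; "tool_rot": TCP orientation; "contact_force": force on the tool from outside, world axes, zero at the start; "torque": the same for the moment, N m; "finger_gap": finger opening in mm; "gripper_force": force on a finger pad.
Only numpy, scipy, OpenCV 4.12 (cv2) and the standard library are available. Lean on these libraries where they do the work, as an engineer would, in place of code of your own. Each camera call takes 0.05 s, during which the arm holds its last target. There are 200 camera calls.

## Working session

There is one attempt and no reset: what is moved stays moved. The work goes in short steps, Python scripts to look and compute and a tool call to move; the robot and the scene stay as the last step left them, time stands still between calls to the robot, and variables do not carry over. Pictures are saved under pics/ and viewed, at most 14 in all, crops included, and the job is handed in when it is done.

Besides the shell and the picture viewer there is one more tool, called as name(argument=value, ...), one argument or row to a line, values as JSON. jog_arm: Moves the arm, as the interface text tells. Its arguments: {"type":"object","properties":{"steps":{"type":"array"},"squeeze":{"type":"number"}},"required":["steps"]}

```bash
mkdir -p pics
python3 - <<'E'
from cell import observe, viewer, arm
import cv2,numpy as np
s=observe();print(s['clock'],s['ee_pos'],s['tool_rot'],s['finger_gap'],arm.nose_length)
for n in('scene','top'):
    f=viewer.grab_frame(n);cv2.imwrite(f'pics/{n}0.png',f['pixels'][:,:,::-1]);np.savez(f'pics/{n}0.npz',**{k:v for k,v in f.items()})
    print(n,f.keys(),f['fx'],f['fy'],f['cx'],f['cy'],np.round(f['pose'],3).tolist())
E
```

```text
0.0 [ 217.59584366 -585.50460127  215.81945312] [-5.91116653e-04  9.84216655e-01  1.76966678e-01 -1.49374177e-04] 93.92826332721846 11.0
scene dict_keys(['pixels', 'fx', 'fy', 'cx', 'cy', 'pose']) 433.5897501814869 433.5897501814869 254.66820337280305 183.4905307994705 [[-0.527, 0.545, -0.652, -195.563], [-0.85, -0.342, 0.401, 382.229], [-0.004, 0.765, 0.644, 635.54], [0.0, 0.0, 0.0, 1.0]]
top dict_keys(['pixels', 'fx', 'fy', 'cx', 'cy', 'pose']) 496.9635236495906 496.9635236495906 257.7683484497163 198.47297830697838 [[0.044, 0.978, -0.202, 161.989], [-0.999, 0.044, -0.008, -8.131], [0.001, 0.202, 0.979, 1245.385], [0.0, 0.0, 0.0, 1.0]]
```

View pics/scene0.png

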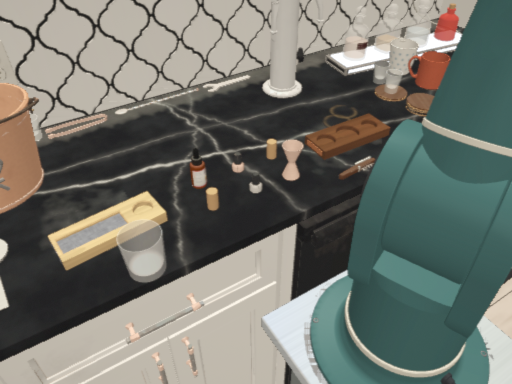

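View pics/top0.png

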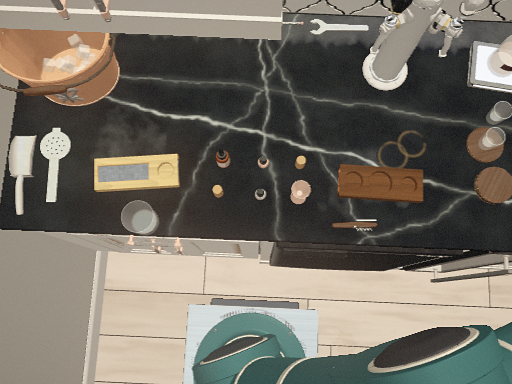

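The scene view shows maple at (108,228), bottle (198,172), corks (212,199) and (271,149), stoppers copper (238,163) and white (256,186), jigger (291,160), walnut (348,135) and corkscrew (358,168). In the top view maple is at (137,172), walnut at (380,182), bottle (223,158), stoppers (263,161) and (260,194), jigger (300,190), corkscrew (355,224).

Run:
```python
import cv2,numpy as np
a=cv2.imread('pics/top0.png')[140:240,85:445];cv2.imwrite('pics/tc.png',cv2.resize(a,None,fx=2.2,fy=2.2,interpolation=cv2.INTER_CUBIC))
a=cv2.imread('pics/scene0.png')[110:285,40:400];cv2.imwrite('pics/sc.png',cv2.resize(a,None,fx=2.2,fy=2.2,interpolation=cv2.INTER_CUBIC))
```

```text
(no output)
```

View pics/tc.png

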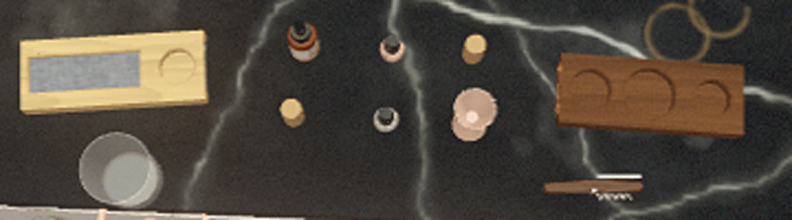

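View pics/sc.png

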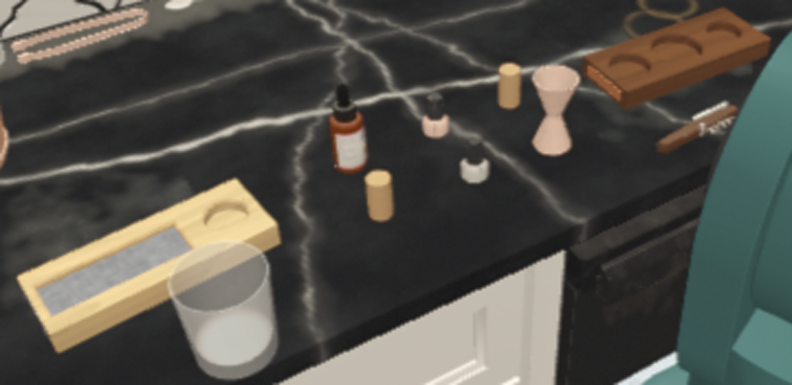

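The crops show the maple slot at +y and its well at −y. The walnut wells run 46/58/40 mm from left to right, which is +y to −y, so both caddies have near-zero yaw. The corkscrew's worm is on the −x, −y side, so its yaw is near 0. I'll enlarge the caddies next and mask the pieces.

```bash
cat > h.py <<'E'
import cv2,numpy as np
def load(n,k=0):
    f=dict(np.load(f'pics/{n}{k}.npz'));return f
def ray(f,u,v):
    d=np.array([(u-f['cx'])/f['fx'],-(v-f['cy'])/f['fy'],-1.]);P=f['pose'];d=P[:3,:3]@d;return P[:3,3],d/np.linalg.norm(d)
def onz(f,u,v,z):
    o,d=ray(f,u,v);return o+d*(z-o[2])/d[2]
def tri(fa,a,fb,b):
    (o,d),(p,e)=ray(fa,*a),ray(fb,*b)
    A=np.stack([d,-e],1);s=np.linalg.lstsq(A,p-o,rcond=None)[0];x,y=o+s[0]*d,p+s[1]*e
    return (x+y)/2,np.linalg.norm(x-y)
E
python3 - <<'E'
from h import *
t=cv2.imread('pics/top0.png');s=cv2.imread('pics/scene0.png')
def c(im,x,y,w,h):
    a=cv2.resize(im[y:y+h,x:x+w],None,fx=4,fy=4,interpolation=cv2.INTER_CUBIC);return cv2.convertScaleAbs(a,alpha=1.5,beta=20)
row=lambda a,b:np.hstack([a,b])
im=np.vstack([row(c(t,335,160,100,50),c(t,88,148,100,50)),row(c(s,300,112,100,45),c(s,80,188,100,45)),row(c(t,208,143,100,50),c(t,320,210,100,50))])
print(im.shape);cv2.imwrite('pics/cad.png',im)
for n,im in(('top',t),('scene',s)):
    h=cv2.cvtColor(im,cv2.COLOR_BGR2HSV);m=((h[...,2]>75)).astype(np.uint8)
    k,l,st,ce=cv2.connectedComponentsWithStats(m)
    for i in range(1,k):
        if 15<st[i,4]<4000:
            x,y=ce[i]
            if (n=='top' and 130<y<235 and 85<x<440) or (n=='scene' and 110<y<240 and 45<x<400): print(n,st[i],ce[i].round(1),np.round(cv2.mean(im,(l==i).astype(np.uint8))[:3]))
E
```

```text
(580, 800, 3)
top [  94  125   86   67 3273] [134.  169.4] [130. 169. 187.]
top [150 136  16  15 102] [159.1 141.9] [68. 75. 79.]
top [215 150  16  18 171] [222.7 159.7] [ 73.  93. 125.]
top [295 155  12  14 122] [300.1 161.7] [ 97. 142. 174.]
top [290 180  21  24 394] [299.7 191.3] [138. 161. 192.]
top [212 185  12  13 118] [217.5 190.7] [ 98. 145. 176.]
top [255 189  12  11  88] [259.9 193.9] [116. 127. 134.]
scene [249 182  14  12 130] [255.3 187.4] [138. 149. 156.]
scene [205 187  14  24 276] [212.  198.2] [ 96. 136. 167.]
scene [ 51 211  14   5  41] [ 57.4 212.6] [71. 76. 78.]
```

View pics/cad.png

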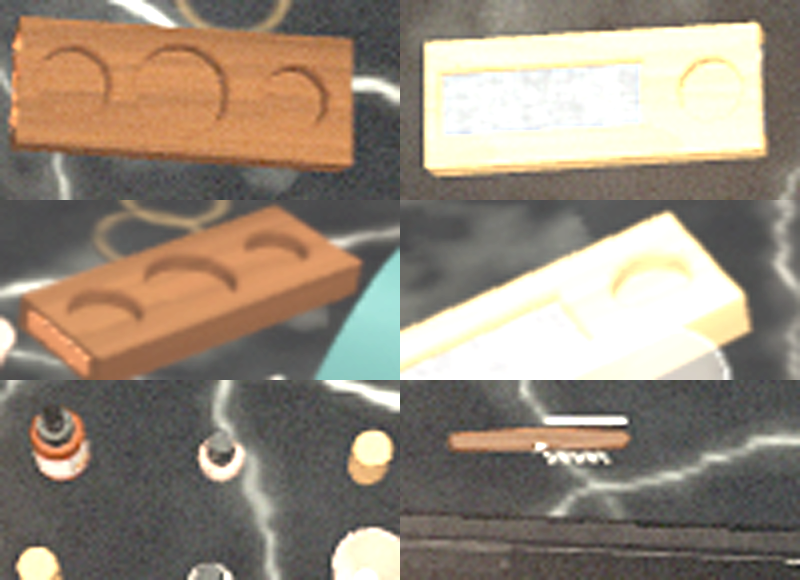

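The mosaic shows the top-face corners clearly: walnut in the top view at about (340,164), (423,170), (423,200) and (338,197), and maple at (94,158), (178,153), (179,186) and (94,190). I'll triangulate these with the piece features and use the heights as a check.

Run:
```python
from h import *
T,S=load('top'),load('scene')
def rep(n,a,b):
    p,e=tri(T,a,S,b);print(n,p.round(1),'gap',round(e,1));return p
mod=np.array([[41,105],[41,-105],[-41,-105],[-41,105]],float)
for n,ts,ss in(('walnut',[(340.5,164.3),(423.5,170.2),(423,200.5),(338.7,196.5)],[(305.5,136.5),(369.2,113.5),(390,127.5),(323.2,151.5)]),
 ('maple',[(94.2,158.2),(178.5,153.5),(179,185.5),(94.5,189.5)],[(49.1,237.3),(147.3,191),(166.5,212.5),(66,260)])):
    P=np.array([rep(n,a,b) for a,b in zip(ts,ss)])
    for lab,Q in(('tri',P[:,:2]),('top27',np.array([onz(T,*a,27)[:2] for a in ts])),('sc27',np.array([onz(S,*b,27)[:2] for b in ss]))):
        c=Q.mean(0);H=mod.T@(Q-c);yaw=np.arctan2(H[0,1]-H[1,0],H[0,0]+H[1,1])
        R=np.array([[np.cos(yaw),-np.sin(yaw)],[np.sin(yaw),np.cos(yaw)]])
        print('  ',lab,c.round(1),'yaw',yaw.round(3),'res',np.linalg.norm(Q-c-mod@R.T,axis=1).round(1),'sides',np.linalg.norm(Q-np.roll(Q,-1,0),axis=1).round(0))
# masks
def mask(n,box,lo,hi):
    im=cv2.cvtColor(cv2.imread(f'pics/{n}0.png'),cv2.COLOR_BGR2HSV);x,y,w,h=box;m=cv2.inRange(im,lo,hi);z=np.zeros_like(m);z[y:y+h,x:x+w]=m[y:y+h,x:x+w]
    cs=cv2.findContours(z,0,2)[0];c=max(cs,key=cv2.contourArea);return c
for nm,n,b in(('copper','top',(250,145,28,28)),('copper','scene',(225,150,24,26)),('white','top',(250,180,22,24)),('white','scene',(243,170,26,28)),('jig','top',(283,175,34,34)),('jig','scene',(275,135,35,50)),('bit','top',(210,145,24,26)),('bit','scene',(185,148,24,45)),('corks','top',(325,215,60,20)),('corks','scene',(335,150,45,32)),('corkA','top',(205,180,24,24)),('corkB','top',(290,150,24,22)),('glass','top',(118,196,45,42))):
    lo,hi=((0,0,85),(180,255,255))
    if nm=='copper':lo,hi=(0,25,80),(25,255,255)
    if nm=='corks':lo,hi=(0,60,50),(25,255,255)
    if nm=='bit':lo,hi=(0,60,40),(25,255,255)
    c=mask(n,b,lo,hi);print(nm,n,cv2.boundingRect(c),cv2.contourArea(c),np.round(cv2.minAreaRect(c)[0],1),np.round(cv2.minAreaRect(c)[1:][0],1))
rep('bulb102',(221,149.5),(195.9,149)); rep('cu47',(263,158.7),(237.3,156.8)); rep('cu knob',(263.2,162.4),(237.7,166.8)); rep('wh knob',(260.5,194.5),(255.5,187.5))
rep('wh47',((218/4+208-2),(571-380)/4+143),(476/2.2+40,148/2.2+110))
rep('jig84',(300.5,190),(292.7,145.5));rep('cs+y',(332.3,225),(339,176));rep('cs-y',(377.5,224.7),(375.5,160.5))
```

```text
walnut [ 511.9 -204.7   23.5] gap 0.5
walnut [ 505.5 -414.3   26.4] gap 1.7
walnut [ 426.7 -411.8   25.6] gap 0.8
walnut [ 428.7 -197.8   30.1] gap 6.9
   tri [ 468.2 -307.1] yaw -0.025 res [1.5 1.6 2.2 3.5] sides [210.  79. 214.  84.]
   top27 [ 467.1 -307.8] yaw -0.02 res [0.9 1.7 2.1 1.8] sides [210.  79. 211.  84.]
   sc27 [ 468.4 -305.6] yaw -0.029 res [4.3 1.5 1.3 4.1] sides [212.  80. 211.  74.]
maple [498.8 420.8  24. ] gap 4.7
maple [521.5 209.7  26.5] gap 1.8
maple [437.6 201.5  27.1] gap 0.9
maple [415.  407.1  33.4] gap 6.0
   tri [468.2 309.8] yaw 0.111 res [2.6 0.9 1.7 2.6] sides [212.  84. 207.  85.]
   top27 [468.7 311.1] yaw 0.099 res [2.5 2.1 1.7 0.8] sides [214.  84. 212.  82.]
   sc27 [468.2 308.9] yaw 0.117 res [3.1 1.2 2.6 5.6] sides [210.  84. 204.  75.]
copper top (257, 157, 13, 12) 53.0 [263. 162.] [11.3 11.3]
copper scene (231, 162, 18, 11) 120.0 [239.5 167. ] [10. 17.]
white top (255, 189, 12, 11) 88.5 [260.5 194. ] [10. 11.]
white scene (249, 182, 14, 11) 99.5 [255.5 187. ] [10. 13.]
jig top (290, 180, 21, 24) 360.5 [300.  191.5] [23. 20.]
jig scene (275, 135, 35, 46) 687.0 [292.  157.5] [45. 34.]
bit top (215, 149, 16, 20) 140.0 [222.6 158.7] [18.  14.5]
bit scene (189, 160, 18, 29) 181.5 [197.5 174.2] [28.  16.2]
corks top (331, 221, 47, 8) 211.0 [354.  224.4] [ 6.3 46. ]
corks scene (339, 157, 37, 23) 222.5 [356.7 167.9] [ 7.6 40.7]
corkA top (212, 185, 12, 13) 98.0 [217.6 190.6] [13. 10.]
corkB top (295, 155, 11, 14) 99.5 [300.1 161.9] [ 9.5 13.6]
glass top (121, 200, 38, 35) 984.5 [139.5 217. ] [34. 37.]
bulb102 [513.8  93.6  97.7] gap 2.8
cu47 [513.6  -7.3  37.1] gap 0.6
cu knob [512.6  -7.7   8.1] gap 0.8
wh knob [427.9  -4.4   6.8] gap 0.8
wh47 [430.2  -5.7  34.6] gap 3.4
jig84 [426.1 -99.7  86.2] gap 0.7
cs+y [ 358.1 -187.4    8.6] gap 3.0
cs-y [ 363.1 -303.6    3.6] gap 1.5
```

The triangulated heights agree: caddy tops about 27, jigger rim 86, bulb 98, knob centres about 8. Residuals are 1–3 mm against 6 mm clearances. Next I'll turn the wrist so the tool x axis lies along world +Y and the tool y axis along +X.

jog_arm(
  steps=[
    [0,0,0,0,0,-0.1736,0.75],
    [0,0,0,0,0,-0.1736,0.75],
    [0,0,0,0,0,-0.1736,0.75],
    [0,0,0,0,0,-0.1736,0.75],
    [0,0,0,0,0,-0.1736,0.75],
    [0,0,0,0,0,-0.1736,0.75],
    [0,0,0,0,0,-0.1736,0.75],
    [0,0,0,0,0,0,0.75],
  ],
  squeeze=15,
)

```text
clock: 1.1
ee_pos: [217.5, -585.7, 216.1]
tool_rot: [-0.0, 0.707, 0.707, 0.0]
contact_force: [-0.4, 0.3, 0.6]
finger_gap: 70.6
gripper_force: 0.0
```

jog_arm(
  steps=[
    [48.5,20.8,0,0,0,0,0.75],
    [48.5,20.8,0,0,0,0,0.75],
    [48.5,20.8,0,0,0,0,0.75],
    [48.5,20.8,0,0,0,0,0.75],
    [48.5,20.8,0,0,0,0,0.75],
    [48.5,20.8,0,0,0,0,0.75],
    [48.5,20.8,0,0,0,0,0.75],
    [48.5,20.8,0,0,0,0,0.75],
  ],
)

```text
clock: 2.1
ee_pos: [384.4, -196.2, 216.6]
tool_rot: [0.0, 0.709, 0.705, 0.0]
contact_force: [0.9, -0.9, 0.7]
finger_gap: 70.3
gripper_force: 0.0
```

jog_arm(
  steps=[
    [48.5,20.8,0,0,0,0,0.75],
    [48.5,20.8,0,0,0,0,0.75],
    [0,0,0,0,0,0,0.75],
    [0,0,0,0,0,0,0.75],
  ],
)

```text
clock: 2.6
ee_pos: [425.4, -101.2, 216.3]
tool_rot: [-0.0, 0.708, 0.706, -0.0]
contact_force: [-0.8, 0.4, 0.4]
finger_gap: 70.5
gripper_force: 0.0
```

jog_arm(
  steps=[
    [0,0,45,0,0,0,0.75],
    [0,0,45,0,0,0,0.75],
    [0,0,45,0,0,0,0.75],
    [0,0,40,0,0,0,0.75],
    [0,0,0,0,0,0,0.75],
    [0,0,0,0,0,0,0.3],
    [0,0,0,0,0,0,0.3],
    [0,0,0,0,0,0,0.3],
  ],
)

```text
clock: 3.6
ee_pos: [426.2, -101.2, 42.5]
tool_rot: [0.001, 0.707, 0.707, 0.0]
contact_force: [0.8, 0.9, 1.0]
finger_gap: 44.7
gripper_force: 15.0
```

jog_arm(
  steps=[
    [0,0,0,0,0,0,0.3],
    [0,0,0,0,0,0,0.3],
  ],
)

```text
clock: 3.85
ee_pos: [426.4, -101.1, 42.3]
tool_rot: [0.001, 0.707, 0.707, 0.0]
contact_force: [0.2, -0.4, 9.9]
finger_gap: 44.6
gripper_force: 15.0
```

jog_arm(
  steps=[
    [0,0,-15,0,0,0,0.3],
    [0,0,-40,0,0,0,0.3],
    [0,0,-40,0,0,0,0.3],
    [-40,8.2,-20,0,0,0,0.3],
    [-41,8.2,0,0,0,0,0.3],
    [-41,8.2,0,0,0,0,0.3],
    [-41,8.2,0,0,0,0,0.3],
    [-41.5,8.2,0,0,0,0,0.3],
  ],
)

```text
clock: 4.85
ee_pos: [466.7, -306.4, 157.5]
tool_rot: [0.0, 0.707, 0.707, 0.0]
contact_force: [-0.8, 0.2, -0.8]
finger_gap: 44.4
gripper_force: 15.0
```

jog_arm(
  steps=[
    [0,0,0,0,0,0,0.3],
    [0,0,0,0,0,0,0.3],
  ],
)

```text
clock: 5.1
ee_pos: [466.5, -304.6, 157.0]
tool_rot: [-0.0, 0.707, 0.707, 0.0]
contact_force: [-0.4, 0.2, -1.0]
finger_gap: 44.9
gripper_force: 15.0
```

```bash
cat > snap.py <<'E'
import sys,cv2,numpy as np
from cell import observe,viewer
k=sys.argv[1]
out=[]
for n,(x,y,w,h) in(('top',(85,130,360,115)),('scene',(40,90,360,180))):
    f=viewer.grab_frame(n);np.savez(f'pics/{n}{k}.npz',**f);im=f['pixels'][:,:,::-1].copy();cv2.imwrite(f'pics/{n}{k}.png',im)
    out.append(cv2.resize(im[y:y+h,x:x+w],None,fx=2,fy=2,interpolation=cv2.INTER_CUBIC))
cv2.imwrite(f'pics/v{k}.png',np.vstack(out));s=observe();print(s['ee_pos'].round(1),s['finger_gap'])
E
python3 snap.py 1
```

```text
[ 466.6 -304.3  156.9] 44.82291205452606
```

View pics/v1.png

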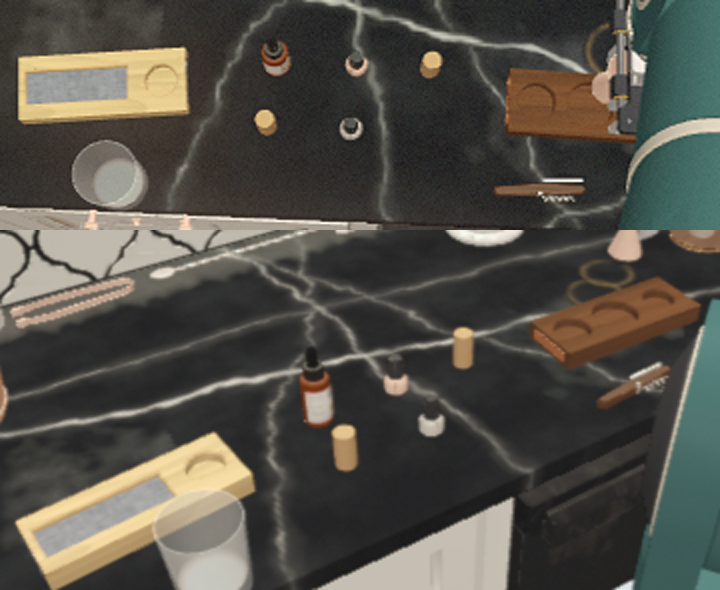

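The jigger hangs upright over the walnut middle well. The other pieces have not moved. Lowering now.

jog_arm(
  steps=[
    [0,1,40,0,0,0,0.3],
    [0,0,30,0,0,0,0.3],
    [0,0,15,0,0,0,0.3],
    [0,0,9,0,0,0,0.3],
    [0,0,5,0,0,0,0.3],
    [0,0,0,0,0,0,0.3],
    [0,0,0,0,0,0,0.3],
  ],
)

```text
clock: 6.08
ee_pos: [467.8, -305.5, 58.0]
tool_rot: [0.0, 0.707, 0.707, 0.0]
contact_force: [-0.7, 0.5, -0.6]
finger_gap: 44.5
gripper_force: 15.0
```

jog_arm(
  steps=[
    [0,0,1,0,0,0,0.3],
    [0,0,0,0,0,0,0.72],
    [0,0,0,0,0,0,0.72],
    [0,0,0,0,0,0,0.72],
    [0,0,-20,0,0,0,0.72],
    [0,0,-45,0,0,0,0.72],
    [0,0,-45,0,0,0,0.72],
    [0,0,-40,0,0,0,0.72],
  ],
)

```text
clock: 7.08
ee_pos: [467.8, -305.1, 209.5]
tool_rot: [0.001, 0.707, 0.707, 0.0]
contact_force: [-0.0, -0.9, 0.8]
finger_gap: 67.3
gripper_force: 0.0
```

Run:
```python
from h import *
S=load('scene');T=load('top')
print(onz(S,197.5,174.2,34),onz(S,195.9,149,102),onz(T,221,149.5,102),'cu',onz(S,239.0,167,10),onz(T,263,162.4,15),'wh',onz(S,255.5,187.3,10),onz(T,260.5,194.3,15),'cs',onz(T,354,224.4,12),onz(S,356.7,167.9,10))
```

```text
[507.9865545   97.44829991  34.        ] [506.97028679  94.97392789 102.        ] [513.27086276  94.41352347 102.        ] cu [508.50987825  -8.42407568  10.        ] [510.368187    -7.49265218  15.        ] wh [425.6870692   -2.48344703  10.        ] [426.43233151  -4.70011816  15.        ] cs [ 360.39509207 -242.2545527    12.        ] [ 359.07258389 -239.72644522   10.        ]
```

jog_arm(
  steps=[
    [50,5.4,0,0,0,0,0.72],
    [50,5.4,0,0,0,0,0.72],
    [50,5.4,0,0,0,0,0.72],
    [50,5.4,0,0,0,0,0.72],
    [50,5.4,0,0,0,0,0.72],
    [50,5.4,0,0,0,0,0.72],
    [50,5.4,0,0,0,0,0.72],
    [50,5.4,0,0,0,0,0.72],
  ],
)

```text
clock: 8.07
ee_pos: [510.8, 96.4, 207.9]
tool_rot: [0.001, 0.707, 0.707, 0.0]
contact_force: [0.6, -0.1, -0.4]
finger_gap: 68.1
gripper_force: 0.0
```

jog_arm(
  steps=[
    [0,0,0,0,0,0,0.72],
    [0,0,0,0,0,0,0.72],
  ],
)

```text
clock: 8.32
ee_pos: [510.8, 94.3, 207.2]
tool_rot: [0.0, 0.707, 0.707, -0.0]
contact_force: [-0.1, 0.7, 0.2]
finger_gap: 68.0
gripper_force: 0.0
```

```bash
python3 snap.py 2
```

```text
[510.8  93.5 206.9] 67.62984767014903
```

View pics/v2.png

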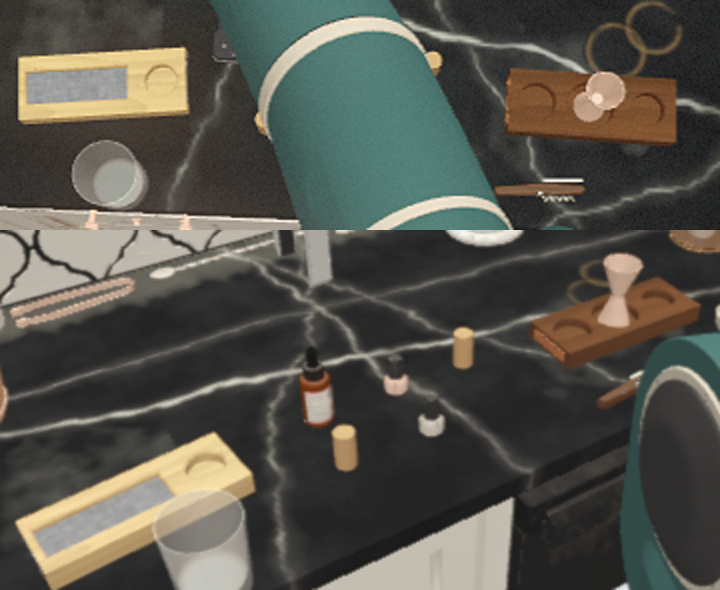

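The jigger stands in the middle well, with its rim at top (388,175) and scene (351.5,106). I'll check its height to confirm that it is seated.

Run:
```python
from h import *
S=load('scene',2);T=load('top',2)
print(tri(T,(388,175.3),S,(351.3,106)),onz(T,388,175.3,99),onz(S,351.3,106,99))
```

```text
(array([ 468.33458839, -304.63318085,  101.06571237]), np.float64(2.23696182890208)) [ 468.0727301  -305.93769756   99.        ] [ 471.73229452 -306.53298172   99.        ]
```

jog_arm(
  steps=[
    [0,0,30,0,0,0,0.72],
    [0,0,45,0,0,0,0.72],
    [0,0,45,0,0,0,0.72],
    [0,0,40,0,0,0,0.72],
    [0,0,14,0,0,0,0.72],
    [0,0,0,0,0,0,0.72],
    [0,0,0,0,0,0,0.2],
    [0,0,0,0,0,0,0.2],
  ],
)

```text
clock: 9.43
ee_pos: [511.5, 94.6, 33.6]
tool_rot: [0.001, 0.707, 0.707, 0.001]
contact_force: [-0.4, -0.5, -0.8]
finger_gap: 50.9
gripper_force: 0.0
```

jog_arm(
  steps=[
    [0,0,0,0,0,0,0.2],
    [0,0,0,0,0,0,0.2],
    [0,0,0,0,0,0,0.2],
  ],
)

```text
clock: 9.8
ee_pos: [511.0, 94.7, 32.7]
tool_rot: [0.0, 0.707, 0.707, 0.0]
contact_force: [-0.1, -2.0, 5.8]
finger_gap: 32.2
gripper_force: 15.0
```

jog_arm(
  steps=[
    [0,0,-15,0,0,0,0.2],
    [0,0,-45,0,0,0,0.2],
    [0,0,-45,0,0,0,0.2],
    [-30,-4,-25,0,0,0,0.2],
    [-50,-6,0,0,0,0,0.2],
    [-50,-6,0,0,0,0,0.2],
    [-50,-6,0,0,0,0,0.2],
    [-50,-6,0,0,0,0,0.2],
  ],
)

```text
clock: 10.8
ee_pos: [482.4, -136.7, 163.4]
tool_rot: [0.0, 0.707, 0.707, 0.0]
contact_force: [1.2, 0.5, -0.6]
finger_gap: 32.3
gripper_force: 15.0
```

jog_arm(
  steps=[
    [-50,-6,0,0,0,0,0.2],
    [-40,-6,0,0,0,0,0.2],
    [-12,-2,0,0,0,0,0.2],
    [0,0,0,0,0,0,0.2],
    [0,0,0,0,0,0,0.2],
  ],
)

```text
clock: 11.42
ee_pos: [469.2, -235.8, 162.7]
tool_rot: [-0.0, 0.706, 0.708, 0.0]
contact_force: [0.1, 1.7, -0.5]
finger_gap: 31.8
gripper_force: 15.0
```

jog_arm(
  steps=[
    [0,0,40,0,0,0,0.2],
    [0,0,40,0,0,0,0.2],
    [0,0,20,0,0,0,0.2],
    [0,0,9,0,0,0,0.2],
    [0,0,4,0,0,0,0.2],
    [0,0,1,0,0,0,0.2],
    [0,0,0,0,0,0,0.2],
    [0,0,0,0,0,0,0.2],
  ],
)

```text
clock: 12.42
ee_pos: [469.0, -237.4, 48.9]
tool_rot: [0.0, 0.707, 0.707, 0.0]
contact_force: [-0.4, -1.2, -0.5]
finger_gap: 32.1
gripper_force: 15.0
```

jog_arm(
  steps=[
    [0,0,1,0,0,0,0.2],
    [0,0,0,0,0,0,0.6],
    [0,0,0,0,0,0,0.6],
    [0,0,0,0,0,0,0.6],
    [0,0,-20,0,0,0,0.6],
    [0,0,-45,0,0,0,0.6],
    [0,0,-45,0,0,0,0.6],
    [0,0,-44,0,0,0,0.6],
  ],
)

```text
clock: 13.42
ee_pos: [468.7, -237.1, 202.9]
tool_rot: [-0.0, 0.707, 0.707, 0.0]
contact_force: [0.5, 0.1, 0.7]
finger_gap: 56.6
gripper_force: 0.0
```

jog_arm(
  steps=[
    [45,8.2,0,0,0,0,0.5],
    [46,8.2,0,0,0,0,0.5],
    [46,8.2,0,0,0,0,0.5],
    [46,8.2,0,0,0,0,0.5],
    [46.5,8.2,0,0,0,0,0.5],
    [0,0,45,0,0,0,0.5],
    [0,0,40,0,0,0,0.5],
    [0,0,0,0,0,0,0.5],
  ],
)

```text
clock: 14.42
ee_pos: [508.3, -7.5, 114.7]
tool_rot: [-0.002, 0.707, 0.707, -0.001]
contact_force: [-0.6, 0.3, 1.1]
finger_gap: 46.9
gripper_force: 0.0
```

```bash
python3 snap.py 3
```

```text
[510.2  -7.6 117.5] 47.27469589987877
```

View pics/v3.png

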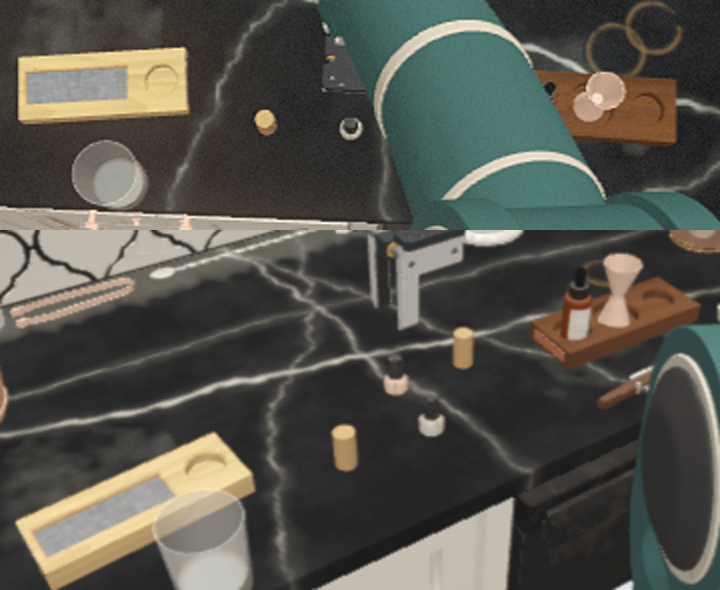

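The bottle stands upright in its well and the gripper is above the copper stopper. Descending to the plug.

jog_arm(
  steps=[
    [0,0,40,0,0,0,0.5],
    [0,0,30,0,0,0,0.5],
    [0,0,11,0,0,0,0.5],
    [0,0,0,0,0,0,0.5],
    [0,0,0,0,0,0,0.1],
    [0,0,0,0,0,0,0.1],
    [0,0,0,0,0,0,0.1],
    [0,0,0,0,0,0,0.1],
  ],
)

```text
clock: 15.52
ee_pos: [510.1, -7.8, 35.8]
tool_rot: [0.0, 0.707, 0.707, 0.0]
contact_force: [-0.4, -0.8, 7.3]
finger_gap: 18.9
gripper_force: 15.0
```

jog_arm(
  steps=[
    [0,0,-15,0,0,0,0.1],
    [0,0,-45,0,0,0,0.1],
    [0,0,-45,0,0,0,0.1],
    [0,0,-40,0,0,0,0.1],
    [-50,-6,0,0,0,0,0.1],
    [-50,-6,0,0,0,0,0.1],
    [-50,-6,0,0,0,0,0.1],
    [-50,-6,0,0,0,0,0.1],
  ],
)

```text
clock: 16.52
ee_pos: [485.4, -209.2, 181.4]
tool_rot: [0.0, 0.707, 0.707, 0.0]
contact_force: [0.2, -0.2, -0.5]
finger_gap: 19.4
gripper_force: 15.0
```

jog_arm(
  steps=[
    [-50,-6,0,0,0,0,0.1],
    [-50,-6,0,0,0,0,0.1],
    [-45,-5,0,0,0,0,0.1],
    [-24.5,-2.7,0,0,0,0,0.1],
    [0,0,0,0,0,0,0.1],
    [0,0,0,0,0,0,0.1],
  ],
)

```text
clock: 17.27
ee_pos: [466.7, -375.7, 180.7]
tool_rot: [-0.0, 0.706, 0.708, 0.0]
contact_force: [-0.2, 0.4, -1.2]
finger_gap: 19.1
gripper_force: 15.0
```

jog_arm(
  steps=[
    [-1,0,45,0,0,0,0.1],
    [0,0,45,0,0,0,0.1],
    [0,0,25,0,0,0,0.1],
    [0,0,10,0,0,0,0.1],
    [0,0,4,0,0,0,0.1],
    [0,0,1,0,0,0,0.1],
    [0,0,0,0,0,0,0.1],
    [0,0,0,0,0,0,0.1],
  ],
)

```text
clock: 18.27
ee_pos: [466.3, -378.5, 51.0]
tool_rot: [0.0, 0.707, 0.707, -0.0]
contact_force: [-0.2, 0.2, -1.2]
finger_gap: 18.8
gripper_force: 15.0
```

jog_arm(
  steps=[
    [0,0,1,0,0,0,0.1],
    [0,0,0,0,0,0,0.5],
    [0,0,0,0,0,0,0.5],
    [0,0,0,0,0,0,0.5],
    [0,0,-15,0,0,0,0.5],
    [0,0,-40,0,0,0,0.5],
    [0,0,-45,0,0,0,0.5],
    [0,0,-40,0,0,0,0.5],
  ],
)

```text
clock: 19.27
ee_pos: [466.3, -378.2, 192.1]
tool_rot: [0.001, 0.707, 0.707, 0.0]
contact_force: [-0.3, 0.4, -0.2]
finger_gap: 47.0
gripper_force: 0.0
```

jog_arm(
  steps=[
    [45,-5,0,0,0,0,0.5],
    [47,-5,0,0,0,0,0.5],
    [47,-5,0,0,0,0,0.5],
    [47,-5,0,0,0,0,0.5],
    [47,-5,0,0,0,0,0.5],
    [47,-5,0,0,0,0,0.5],
    [47,-5,0,0,0,0,0.5],
    [47,-4,0,0,0,0,0.5],
  ],
)

```text
clock: 20.27
ee_pos: [426.8, -2.8, 190.3]
tool_rot: [0.001, 0.707, 0.707, -0.0]
contact_force: [1.1, 0.2, -1.2]
finger_gap: 46.9
gripper_force: 0.0
```

jog_arm(
  steps=[
    [0,0,30,0,0,0,0.5],
    [0,0,40,0,0,0,0.5],
    [0,0,0,0,0,0,0.5],
    [0,0,0,0,0,0,0.5],
  ],
)

```text
clock: 20.78
ee_pos: [427.7, -4.2, 120.9]
tool_rot: [0.0, 0.707, 0.707, 0.0]
contact_force: [-0.1, -0.3, 0.4]
finger_gap: 47.5
gripper_force: 0.0
```

```bash
python3 snap.py 4
```

```text
[427.9  -4.4 121. ] 46.82625384795951
```

View pics/v4.png

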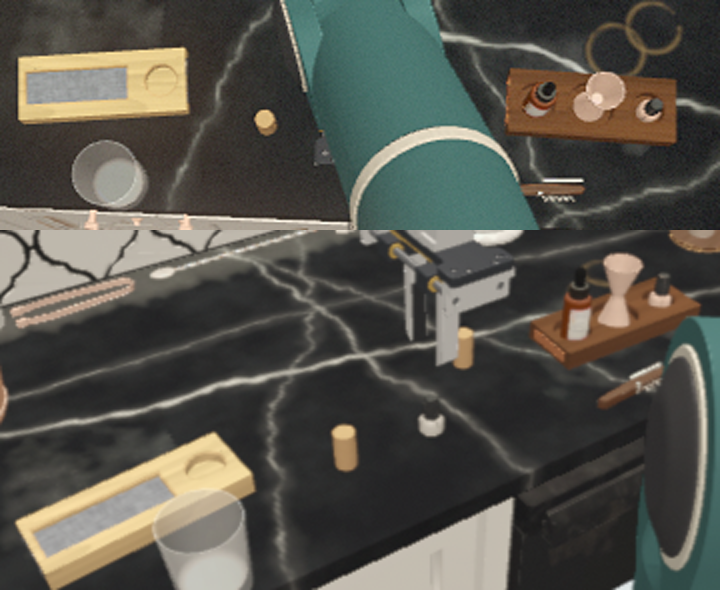

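All three walnut pieces stand in their wells. Picking up the white stopper now.

jog_arm(
  steps=[
    [0,0,40,0,0,0,0.5],
    [0,0,34,0,0,0,0.5],
    [0,0,10,0,0,0,0.5],
    [0,0,0,0,0,0,0.5],
    [0,0,0,0,0,0,0.1],
    [0,0,0,0,0,0,0.1],
    [0,0,0,0,0,0,0.1],
    [0,0,0,0,0,0,0.1],
  ],
)

```text
clock: 21.88
ee_pos: [427.4, -4.4, 35.8]
tool_rot: [0.0, 0.707, 0.707, 0.0]
contact_force: [0.4, -0.8, 6.1]
finger_gap: 19.5
gripper_force: 15.0
```

jog_arm(
  steps=[
    [0,0,-15,0,0,0,0.1],
    [0,0,-45,0,0,0,0.1],
    [0,0,-50,0,0,0,0.1],
    [48,9.8,0,0,0,0,0.1],
    [48,9.8,0,0,0,0,0.1],
    [48,9.8,0,0,0,0,0.1],
    [48,9.8,0,0,0,0,0.1],
    [48.5,9.8,0,0,0,0,0.1],
  ],
)

```text
clock: 22.88
ee_pos: [476.0, 237.7, 146.4]
tool_rot: [-0.0, 0.707, 0.707, 0.0]
contact_force: [0.7, -0.5, 0.0]
finger_gap: 19.2
gripper_force: 15.0
```

jog_arm(
  steps=[
    [0,0,0,0,0,0,0.1],
    [0,0,0,0,0,0,0.1],
    [0,0,0,0,0,0,0.1],
  ],
)

```text
clock: 23.25
ee_pos: [476.1, 234.9, 145.7]
tool_rot: [0.0, 0.708, 0.707, -0.0]
contact_force: [0.6, -0.2, -0.2]
finger_gap: 19.0
gripper_force: 15.0
```

jog_arm(
  steps=[
    [1,0,40,0,0,0,0.1],
    [0,0,30,0,0,0,0.1],
    [0,0,14,0,0,0,0.1],
    [0,0,7,0,0,0,0.1],
    [0,0,3,0,0,0,0.1],
    [0,0,1,0,0,0,0.1],
    [0,0,0,0,0,0,0.1],
    [0,0,0,0,0,0,0.1],
  ],
)

```text
clock: 24.25
ee_pos: [476.3, 237.3, 50.9]
tool_rot: [0.0, 0.707, 0.707, 0.0]
contact_force: [0.1, 0.4, 1.9]
finger_gap: 19.1
gripper_force: 15.0
```

jog_arm(
  steps=[
    [0,0,0,0,0,0,0.1],
    [0,0,0,0,0,0,0.5],
    [0,0,0,0,0,0,0.5],
    [0,0,0,0,0,0,0.5],
    [0,0,-15,0,0,0,0.5],
    [0,0,-40,0,0,0,0.5],
    [0,0,-45,0,0,0,0.5],
    [0,0,-40,0,0,0,0.5],
  ],
)

```text
clock: 25.25
ee_pos: [475.9, 237.5, 193.0]
tool_rot: [0.0, 0.707, 0.707, 0.0]
contact_force: [1.4, -0.7, -0.6]
finger_gap: 47.2
gripper_force: 0.0
```

jog_arm(
  steps=[
    [-46,-11.7,0,0,0,0,0.5],
    [-46,-11.7,0,0,0,0,0.5],
    [-46,-11.7,0,0,0,0,0.5],
    [-46,-11.7,0,0,0,0,0.5],
    [-46,-11.7,0,0,0,0,0.5],
    [-46,-11.7,0,0,0,0,0.5],
    [-46,-11.7,0,0,0,0,0.5],
    [-46,-11.7,0,0,0,0,0.5],
  ],
)

```text
clock: 26.25
ee_pos: [382.1, -132.0, 191.4]
tool_rot: [0.001, 0.707, 0.707, 0.0]
contact_force: [0.3, 0.8, -0.5]
finger_gap: 47.3
gripper_force: 0.0
```

jog_arm(
  steps=[
    [-46,-11.7,0,0,0,0,0.5],
    [-46,-11.7,0,0,0,0,0.5],
    [0,0,0,0,0,-0.043,0.5],
    [0,0,0,0,0,0,0.5],
    [0,0,0,0,0,0,0.5],
  ],
)

```text
clock: 26.88
ee_pos: [359.4, -222.3, 190.8]
tool_rot: [0.0, 0.692, 0.722, -0.0]
contact_force: [-1.0, -0.7, 0.1]
finger_gap: 46.9
gripper_force: 0.0
```

```bash
python3 snap.py 5
python3 - <<'E'
from h import *
T=load('top');im=cv2.cvtColor(cv2.imread('pics/top0.png'),cv2.COLOR_BGR2HSV);m=cv2.inRange(im,(0,60,50),(25,255,255));z=np.zeros_like(m);z[215:235,325:385]=m[215:235,325:385]
c=max(cv2.findContours(z,0,2)[0],key=cv2.contourArea)[:,0]
P=np.array([onz(T,*p,12)[:2] for p in c.astype(float)]).astype(np.float32);r=cv2.minAreaRect(P);print(r,np.round(cv2.boxPoints(r)))
T=load('top',4);print('well',onz(T,166,170.3,27))
E
```

```text
[ 359.3 -222.4  190.7] 47.01098953910665
((360.4342346191406, -242.24954223632812), (16.020631790161133, 115.49453735351562), 4.1517157554626465) [[ 348. -185.]
 [ 357. -300.]
 [ 373. -299.]
 [ 364. -184.]]
well [475.29387824 237.0106602   27.        ]
```

View pics/v5.png

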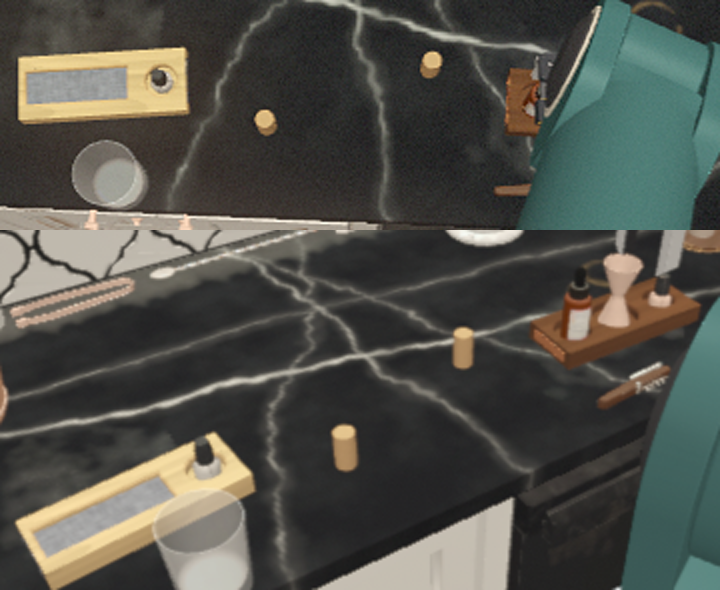

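The white stopper is in the maple well and the corkscrew is where it was. The footprint fit gives yaw of about 0.065. Descending for the corkscrew.

jog_arm(
  steps=[
    [0,0,45,0,0,-0.02,0.5],
    [0,0,50,0,0,0,0.5],
    [0,0,45,0,0,0,0.5],
    [0,0,25,0,0,0,0.5],
    [0,0,10,0,0,0,0.5],
    [0,0,0,0,0,0,0.5],
    [0,0,0,0,0,0,0.5],
  ],
)

```text
clock: 27.85
ee_pos: [359.7, -223.2, 16.4]
tool_rot: [0.001, 0.684, 0.729, 0.0]
contact_force: [0.4, 0.8, 0.2]
finger_gap: 47.2
gripper_force: 0.0
```

jog_arm(
  steps=[
    [0,0,1.5,0,0,0,0.5],
    [0,0,0,0,0,0,0],
    [0,0,0,0,0,0,0],
    [0,0,0,0,0,0,0],
    [0,0,0,0,0,0,0],
  ],
  squeeze=25,
)

```text
clock: 28.48
ee_pos: [359.2, -222.8, 14.0]
tool_rot: [0.0, 0.684, 0.729, 0.0]
contact_force: [-0.5, -0.7, 1.3]
finger_gap: 12.5
gripper_force: 24.8
```

jog_arm(
  steps=[
    [0,0,-10,0,0,0,0],
    [0,0,-40,0,0,0,0],
    [0,0,-45,0,0,0,0],
    [0,0,-35,0,0,0,0],
    [0,0,0,0,0,-0.044,0],
    [52,15.5,0,0,0,0,0],
    [52,15.5,0,0,0,0,0],
    [52,15.5,0,0,0,0,0],
  ],
)

```text
clock: 29.48
ee_pos: [388.6, -61.1, 144.6]
tool_rot: [0.0, 0.668, 0.744, -0.0]
contact_force: [1.5, -0.5, -0.9]
finger_gap: 12.6
gripper_force: 24.8
```

jog_arm(
  steps=[
    [52,15.5,0,0,0,0,0],
    [52,15.5,0,0,0,0,0],
    [52,15.5,0,0,0,0,0],
    [52,15.5,0,0,0,0,0],
    [52,15.5,0,0,0,0,0],
    [52,15.5,0,0,0,0,0],
    [52,15.5,0,0,0,0,0],
    [51,15.5,0,0,0,0,0],
  ],
)

```text
clock: 30.48
ee_pos: [467.6, 364.8, 144.5]
tool_rot: [0.0, 0.668, 0.744, -0.0]
contact_force: [1.2, -1.2, -0.8]
finger_gap: 12.5
gripper_force: 24.8
```

jog_arm(
  steps=[
    [0,0,45,0,0,0,0],
    [0,0,25,0,0,0,0],
    [0,0,0,0,0,0,0],
    [0,0,0,0,0,0,0],
  ],
)

```text
clock: 30.98
ee_pos: [468.0, 363.5, 75.4]
tool_rot: [0.0, 0.668, 0.744, 0.001]
contact_force: [-0.3, 0.7, -0.9]
finger_gap: 13.0
gripper_force: 24.8
```

```bash
python3 snap.py 6
```

```text
[468.2 363.4  75.5] 12.702721281961109
```

View pics/v6.png

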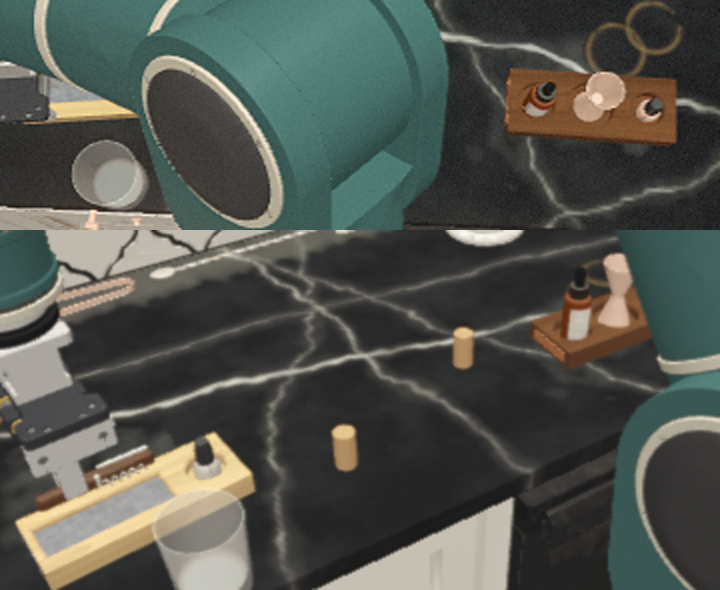

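The corkscrew is held level over the slot at scene (95,480) in the view. The finger backs would overhang the slot edge, so I'll release with the tips about 1 mm above the caddy top. The piece will then already be inside the slot and drop about 3 mm.

jog_arm(
  steps=[
    [0,0,20,0,0,0,0],
    [0,0,10,0,0,0,0],
    [0,0,5,0,0,0,0],
    [0,0,0.5,0,0,0,0],
    [0,0,0,0,0,0,0],
    [0,0,0,0,0,0,0],
  ],
)

```text
clock: 31.82
ee_pos: [467.7, 363.3, 38.8]
tool_rot: [0.0, 0.668, 0.744, 0.0]
contact_force: [-0.4, -0.5, -0.1]
finger_gap: 12.6
gripper_force: 24.8
```

jog_arm(
  steps=[
    [0,0,0,0,0,0,0.2],
    [0,0,0,0,0,0,0.3],
    [0,0,0,0,0,0,0.4],
    [0,0,0,0,0,0,0.4],
    [0,0,-15,0,0,0,0.4],
    [0,0,-45,0,0,0,0.4],
    [0,0,-50,0,0,0,0.4],
    [0,0,-50,0,0,0,0.4],
  ],
)

```text
clock: 32.83
ee_pos: [467.2, 363.2, 201.1]
tool_rot: [-0.0, 0.668, 0.744, 0.0]
contact_force: [0.5, 0.2, -0.7]
finger_gap: 37.5
gripper_force: 0.0
```

jog_arm(
  steps=[
    [-50,0,0,0,0,0,0.4],
    [-50,0,0,0,0,0,0.4],
    [-50,0,0,0,0,0,0.4],
    [-50,0,0,0,0,0,0.4],
    [-50,0,0,0,0,0,0.4],
    [-50,0,0,0,0,0,0.4],
    [-50,0,0,0,0,0,0.4],
    [-50,0,0,0,0,0,0.4],
  ],
)

```text
clock: 33.83
ee_pos: [510.4, -36.0, 199.5]
tool_rot: [0.001, 0.668, 0.744, 0.0]
contact_force: [0.4, 0.1, 0.3]
finger_gap: 37.0
gripper_force: 0.0
```

```bash
python3 snap.py 7
python3 - <<'E'
import cv2,numpy as np
a=cv2.imread('pics/top7.png')[145:200,85:190];b=cv2.imread('pics/scene7.png')[180:270,40:180]
c=lambda i,w:cv2.resize(i,(w,int(i.shape[0]*w/i.shape[1])),interpolation=cv2.INTER_CUBIC)
v=cv2.imread('pics/v7.png');v=cv2.resize(v,None,fx=.4,fy=.4)
L=np.vstack([c(a,500),c(b,500)]);L=L[:583];out=np.zeros((583,790,3),np.uint8);out[:L.shape[0],:500]=L;out[:v.shape[0],500:500+v.shape[1]]=v[:,:290];cv2.imwrite('pics/w7.png',out)
E
```

```text
[510.5 -39.6 199. ] 37.34102040779518
```

View pics/w7.png

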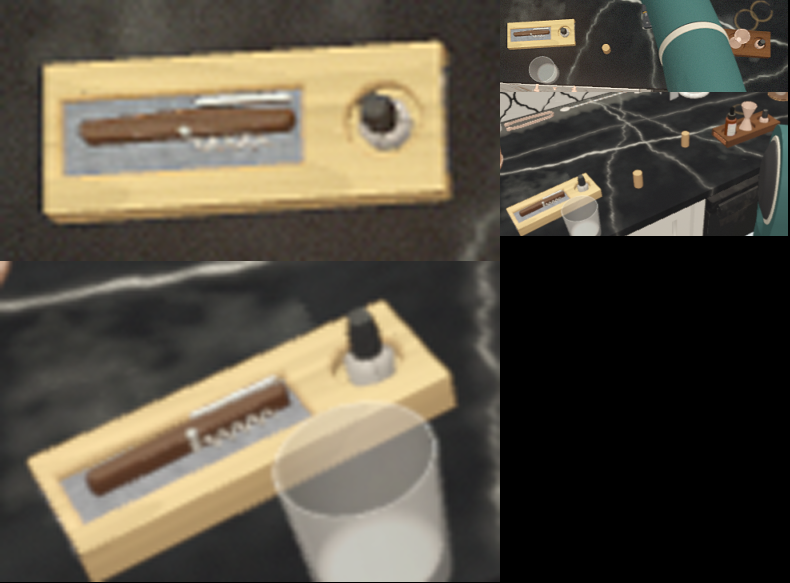

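The corkscrew lies wholly inside the grey lining and the white stopper is in its well. The corks, tumbler and walnut set look unchanged. I'll do a last height check on both stoppers and the bottle.

Run:
```python
from h import *
T,S=load('top',7),load('scene',7)
print('white knob mid',tri(T,(165.5,170.5),S,(143.5,207.5)),'plug top',tri(T,(164,166.3),S,(141.6,194.5)))
T,S=load('top',4),load('scene',4)
print('copper plug top',tri(T,(655/2+85,102/2+130),S,(663/2+40,(276-230)/2+90)),'bulb',tri(T,(546/2+85,88/2+130),S,(580/2+40,(268-230)/2+90)))
```

```text
white knob mid (array([473.64487324, 237.14885685,  30.20644345]), np.float64(0.9593383157765812)) plug top (array([475.55374723, 234.82266238,  63.12340949]), np.float64(1.4610692359447464))
copper plug top (array([ 466.4678373 , -376.32255947,   59.88392892]), np.float64(0.7758969319895956)) bulb (array([ 463.060458  , -230.53009896,  118.60887493]), np.float64(0.6016110548340075))
```

```bash
python3 -c "
from cell import arm
print(arm.close_job())"
```

```text
the job is handed in; nothing more can be done
None
```

Both caddies are made up as asked and the job is handed in at about 34 s; the camera checks show all five pieces seated and the corks and tumbler untouched.

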